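# Book a can of polish out to an award plaque

## Robot

A 6-joint arm with a two-finger parallel gripper is mounted at the origin on the work surface. World frame = base frame: x ahead of the robot, y to its left, z up, the work surface at z = 0. Lengths are in m, angles in rad, forces in N, time in s.
With the tool pointing down it reaches from about 0.325 to 0.775 m from the base axis. Payload 9.3 kg.
Tool frame: the origin (TCP) lies on the centre line of the jaws, within the pads' length; the fingertips stand 25 mm ahead of it and the grasp point (between the pads) lies 6 mm ahead of it; z points along the fingers, y is the direction in which the jaws open and shut (so a half turn about z gives the same grasp; the last joint's range is limited). The gripper opens to 85 mm and grips with 20 to 120 N. Pads are 22 mm wide; open, the fingers measure 114 mm over their backs; the gripper's body (76 mm by 85 mm) begins 54 mm behind the grasp point. The pads swing forward as they close: fully open they stand 13 mm farther back than shut.
Start: joints at [1.067, 0.259, 0.021, 1.334, 0, 1.418], TCP at [0.189, 0.517, 0.256] pointing down, gripper open.
Joint ranges: [-3.04, 3.04], [-0.91, 1.82], [-1.04, 1.36], [-1.92, 1.95], [-1.52, 1.45], [-3.14, 3.14]. Speed limits (rad/s): [2.22, 2.22, 2.79, 3.14, 3.14, 3.14].

## Interface

Orientations are given as a unit quaternion [w, x, y, z].
In Python, from workcell import arm, eyes, sign_off, finder gives the robot as it stands.
- The arm moves only by the tool servo_tool, never from a script. Its argument "motion" is a list of rows, each a list of 3 entries, a list of its own where there are three numbers: the turn, a rotation vector about the tool's x, y, z in degrees, then the shift along the tool's x, y, z in m, then the opening in per cent of the stroke, from 0 (shut) to 100 (fully open). A call has 1 to 20 rows; each row is the pose to reach, as a shift and turn from the pose measured when the call began, along the tool's axes at that moment; what a row does not reach only later rows make up. A row lasts 1/12 s, in which the tool goes at most 41.7 mm and 7.16 degrees, less where a joint would pass 70% of its speed; a pose out of reach is approached as far as the arm can. A call with a gripper value outside its range is refused whole. The fingers move at their own pace and stop on an object; the grip force is fixed at half the most. Time passes only in rows, so rows that repeat a pose let the fingers close. It gives the time, the measured TCP pose, the force and the opening at its end, in the units of the state.
- arm.get_obs(): the state, without advancing time (a new reading comes with each control period).
- eyes.read_camera(name): name is "scene" or "top"; returns the picture (480x640x3 uint8, red, green, blue); there is no depth.
- eyes.calibration(name): a dict with "fx", "fy", "cx", "cy" (pixels), "R" (3x3) and "t" (3): a world point X has camera coordinates R X + t. Camera axes: x right, y down, z forward; pixel columns grow to the right and rows downward; lengths in m; the calibration is good to about 2 mm. A picture is of the moment at which its call begins. calibration takes no time and is no camera call.
- sign_off(): hands the job in, once; it reports no verdict.
Trained networks look in the newest picture that a camera, given by its name, has taken for a name from the list of things; names that differ only in an ending like _2 or _b are one class to them, and where a whole thing is asked for, a point or a joint stands for the part that bears it (a point fixed in the world has none). Each returns a list of dicts, best first, with "confidence" (0 to 1); they miss things now and then, are a little off and sometimes report something else, mostly with a low value. They report only what shows in the picture. A call takes as long as a camera call. They do not tell look-alikes from the thing itself.
- finder.look_for(camera, thing): "at" ([x, y, z] in m, in world coordinates, good to about 4 mm: the middle of the surface that is visible of it).
- finder.silhouettes(camera, thing): "mask" (480x640 bool, what is visible of it).
The state is a dict: "time_s": time; "joint_pos": joint angles; "qd": joint speeds; "tau": joint torques, N m; "tool_pos": TCP position; "ee_rot": TCP orientation; "contact_force": force on the tool from outside, world axes, zero at the start; "moment": the same for the moment, N m; "width": opening from 0.0 (shut) to 1.0 (fully open).
Only numpy, scipy, OpenCV 4.12 (cv2) and the standard library are available. Lean on these libraries where they do the work, as an engineer would, in place of code of your own. Each camera call takes 0.05 s, during which the arm holds its last target.

## Task

Stand the yellow can upright on the white circle of the desk reader, turned so that its barcode squarely faces the reader's window, and let go. Then take the hand scanner from its cradle, aim its nose squarely at the middle of the white barcode label on the blue plaque from about 80 mm away, and hold it steady there for two seconds. Finally put the scanner back in its cradle the way it was, leaving the can where it stands and the trophy, tape roll and phone where they are.

Things in the scene. Friction and masses are not known exactly. Their poses are not given: they have to be found in the camera images.
- can: Loose yellow can, 50 mm diameter, straight side to 98 mm, red cap (20 mm) to 125 mm height, 0.2 kg. Origin: centre of its underside; z up; +x points out through the middle of its barcode, which covers about 90 degrees of the side from 21 to 83 mm height (black bars on white). Starts upright on the table.
- can_barcode (a point): Middle of the can's barcode, on its surface, 25 mm from the can's axis and 52 mm above its underside.
- reader: Fixed desk reader: grey foot plate 110 x 110 x 6 mm with a white circle (57 mm, blue rim) in its middle, and behind it a black tower (100 wide, 55 deep, 115 mm high, green patch on top) whose window looks at the circle. Origin: table level under the circle's centre; +x points from the circle to the window, z up. The window face is at x = 90 mm.
- reader_pad (a point): Centre of the white circle, on the top face of the reader's foot plate, 6 mm above the table. Axes as reader.
- reader_window (a point): Centre of the reader's window, 90 mm along the reader's +x from the circle's centre and 62 mm above the table.
- scanner: Loose hand scanner, 0.2 kg: black handle (x -85 to +75 mm, 28 mm wide in y, 30 mm high, orange tail) and a grey head (60 wide, 36 thick, 75 mm long, orange rim) bent 45 degrees down from the handle's front. Origin: middle of the handle, near the centre of mass; +x to the head, z up. Starts level in its cradle, origin 90 mm up. Grip it from above at x = -10 mm, across y, between the saddles.
- scanner_nose (a point): Middle of the scanner's nose window, at x = 125, y = 0, z = -53 mm in the scanner's frame. Its x axis is the beam, pointing out of the nose 45 degrees below the handle's +x; its y axis is the scanner's y.
- cradle: Fixed cradle: dark plate (160 x 100 x 12 mm), two aluminium saddles 18 mm thick centred at x = -60 and +40 mm (82 mm gap between), floors 75 mm above the table, cheeks 42 mm apart and 95 mm high keeping the handle in line. Origin: table level, under the scanner's origin when home; +x towards the scanner's head, z up.
- cradle_seat (a point): Where the scanner's origin lies when it is home in the cradle: 90 mm above the table over the cradle's origin. Axes as cradle.
- blue_plaque: Fixed award plaque, blue face (150 wide, 180 tall, 14 mm thick, wooden rim), reclined 45 degrees on a black easel foot (150 x 110 mm); 146 mm high, reaching 75 mm before and behind its origin. Brass strip on its lower half, white barcode label above it. Origin: centre of the foot's underside; the face looks towards -x (and up); z up.
- blue_plaque_label (a point): Centre of the white barcode label (80 mm wide, 50 mm tall) on the blue plaque: 11 mm along the plaque's +x and 102 mm above the table. Its z axis is the label's outward normal (45 degrees up, towards the plaque's -x), its x axis points up the slope, its y axis is the plaque's y.
- red_plaque: Fixed award plaque like the blue one in every size but with a red face. Origin and axes as the blue plaque's. Which of the two stands left varies.
- trophy: Loose bystander: gold cup on a white stone block (60 x 60 x 30 mm), 56 mm across, 125 mm high. Origin: centre of its underside.
- tape_roll: Loose bystander: roll of brown tape lying flat, 90 mm outer and 64 mm inner diameter, 24 mm high. Origin: centre of its underside.
- phone: Loose bystander: black cordless handset lying flat, 150 mm along x, 48 mm wide, 22 mm high. Origin: centre of its underside.
Things that resemble listed ones, but are neither listed nor needed, are in the scene too. Leave any purple look-alike of the scanner alone.

How it is judged:
On the way, in this order (a step that is already met when the one before it is completed fails the run):
1. the can stands released on the reader's circle with its barcode facing the window (horizontal distance between can and reader_pad below 0.015 m and z of can in the frame of reader between -0.002 and 0.012 m and angle between can's own z axis and vertical below 0.1 rad and angle between the x axis of can and the x axis of reader, either way round below 0.3 rad and contact force between the fingers and can below 0.3 N and linear speed of can below 0.02 m/s and horizontal distance between can_barcode and reader_window below 0.085 m), for 0.2 s.
2. the scanner is lifted out of its cradle (z of scanner in the frame of cradle_seat above 0.03 m and contact force between the fingers and scanner above 1 N), for 0.1 s.
3. held scanner steady for 1.5 s, aimed at the blue plaque label: nose 40 to 140 mm off, beam within 25 mm sideways and 20 mm up or down of its centre, within 0.3 rad of square (x of blue_plaque_label in the frame of scanner_nose between 0.04 and 0.14 m and y of blue_plaque_label in the frame of scanner_nose between -0.025 and 0.025 m and z of blue_plaque_label in the frame of scanner_nose between -0.02 and 0.02 m and angle between the x axis of scanner_nose and the z axis of blue_plaque_label, either way round below 0.3 rad and linear speed of scanner below 0.02 m/s and angular speed of scanner below 0.15 rad/s and contact force between the fingers and scanner above 1 N), for 1.5 s.
At the end, for the whole second after the job is handed in: Can upright, released, at rest on the foot plate, axis within 15 mm of the circle's centre, barcode within 0.3 rad of facing the window. Scanner level, released, at rest in its cradle, head as at the start: within 15 mm (6 mm in height) of the seat and 0.15 rad of the cradle's line (all of step 1 and horizontal distance between scanner and cradle_seat below 0.015 m and z of scanner in the frame of cradle_seat between -0.006 and 0.006 m and angle between the x axis of scanner and the x axis of cradle, either way round below 0.15 rad and angle between scanner's own z axis and vertical below 0.1 rad and x of scanner_nose in the frame of cradle above 0.05 m and linear speed of scanner below 0.02 m/s and contact force between the fingers and scanner below 0.3 N); the robot touches nothing.
It fails at once if the can is tipped over (tilted more than 0.6 rad) (angle between can's own z axis and vertical above 0.6 rad).
It fails at once if the scanner is dropped (its origin falls below 60 mm height) (height (world z) of scanner below 0.06 m).
It fails at once if the trophy is moved more than 20 mm (distance of trophy from where it was at the start of the episode above 0.02 m).
It fails at once if the tape roll is moved more than 20 mm (distance of tape_roll from where it was at the start of the episode above 0.02 m).
It fails at once if the phone is moved more than 20 mm (distance of phone from where it was at the start of the episode above 0.02 m).
It also fails if it takes over 58 s, if anything falls off the work surface, if the arm or the gripper's body presses on something with over 40 N, if the wrist force passes 120 N, or if a joint passes its speed limit or range.

## Working session

There is one attempt and no reset: what is moved stays moved. The work goes in short steps, Python scripts to look and compute and a tool call to move; the robot and the scene stay as the last step left them, time stands still between calls to the robot, and variables do not carry over. Pictures are saved under pics/ and viewed, and the job is handed in when it is done.

Besides the shell and the picture viewer there is one more tool, called in YAML: its name, and indented under it one key for each argument. servo_tool: Moves the arm, as the interface text tells. Its arguments: {"type":"object","properties":{"motion":{"type":"array"}},"required":["motion"]}

```bash
ls; mkdir -p pics; cat > h.py <<'E'
import numpy as np, cv2
from workcell import arm, eyes, sign_off, finder
def save(n,im,s=1):
    cv2.imwrite('pics/'+n,cv2.resize(im[:,:,::-1],None,fx=s,fy=s,interpolation=cv2.INTER_CUBIC))
def proj(c,X):
    k=eyes.calibration(c);p=np.array(k['R'])@np.array(X,float)+np.array(k['t']);return np.array([k['fx']*p[0]/p[2]+k['cx'],k['fy']*p[1]/p[2]+k['cy']])
def ray(c,u):
    k=eyes.calibration(c);R=np.array(k['R']);t=np.array(k['t']);d=R.T@np.array([(u[0]-k['cx'])/k['fx'],(u[1]-k['cy'])/k['fy'],1]);return -R.T@t,d
def onz(c,u,z):
    o,d=ray(c,u);return o+d*(z-o[2])/d[2]
def tri(u1,u2,c1='top',c2='scene'):
    o1,d1=ray(c1,u1);o2,d2=ray(c2,u2);A=np.stack([d1,-d2],1);s=np.linalg.lstsq(A,o2-o1,rcond=None)[0]
    a=o1+s[0]*d1;b=o2+s[1]*d2;return (a+b)/2,np.linalg.norm(a-b)
E
python3 - <<'E'
from h import *
np.set_printoptions(precision=3,suppress=True)
o=arm.get_obs();print(o)
for c in ('scene','top'):
    im=eyes.read_camera(c);save(c+'0.png',im);np.save(c+'0.npy',im);k=eyes.calibration(c);print(c,k['fx'],-np.array(k['R']).T@k['t'],k['R'])
    for t in ['can','reader','scanner','cradle','blue_plaque','red_plaque','trophy','tape_roll','phone','blue_plaque_label','scanner_nose','reader_pad','reader_window','can_barcode']:
        try:
            r=finder.look_for(c,t);print(t,[(np.round(q['at'],3).tolist(),round(q['confidence'],2),proj(c,q['at']).round().tolist()) for q in r])
        except Exception as e:print(t,e)
E
```

```text
pics
{'time_s': 0.0, 'joint_pos': array([1.067, 0.259, 0.021, 1.334, 0.   , 1.418]), 'qd': array([-0.   , -0.001,  0.   , -0.   ,  0.   , -0.001]), 'tau': array([ -0.001, -55.564,  34.453,   0.014,  -0.   ,  -0.   ]), 'tool_pos': array([0.189, 0.516, 0.256]), 'ee_rot': array([-0.   ,  0.175,  0.985, -0.001]), 'contact_force': array([ 0.593,  0.732, -0.625]), 'moment': array([0.034, 0.018, 0.009]), 'width': 0.9993494446704326}
scene 526.0499222228665 [1.176 0.146 1.092] [[-0.163  0.987 -0.012]
 [ 0.806  0.126 -0.579]
 [-0.57  -0.104 -0.815]]
can [([0.441, 0.288, 0.079], 0.55, [437.0, 241.0])]
reader [([0.678, 0.305, 0.043], 0.9, [438.0, 342.0])]
scanner [([0.244, 0.321, 0.042], 0.92, [450.0, 189.0]), ([0.555, 0.096, 0.097], 0.7, [350.0, 267.0]), ([0.192, -0.318, 0.035], 0.57, [219.0, 150.0]), ([0.454, 0.063, 0.015], 0.36, [341.0, 248.0])]
cradle [([0.456, 0.062, 0.014], 0.96, [340.0, 249.0])]
blue_plaque [([0.714, -0.042, 0.065], 0.71, [275.0, 329.0])]
red_plaque [([0.621, -0.316, 0.036], 0.61, [169.0, 281.0])]
trophy [([0.737, 0.13, 0.034], 0.85, [353.0, 357.0])]
tape_roll [([0.386, 
[... 1328 characters left out ...]
, 0.279, 0.098], 0.71, [188.0, 250.0]), ([0.462, 0.068, 0.016], 0.19, [291.0, 239.0])]
trophy [([0.718, 0.128, 0.094], 0.56, [267.0, 117.0])]
tape_roll [([0.379, -0.309, 0.023], 0.93, [458.0, 281.0])]
phone [([0.397, -0.137, 0.021], 0.8, [381.0, 270.0])]
blue_plaque_label [([0.68, -0.044, 0.091], 0.7, [345.0, 137.0])]
scanner_nose [([0.18, -0.341, 0.041], 0.96, [476.0, 374.0]), ([0.522, 0.092, 0.103], 0.75, [279.0, 206.0]), ([0.237, 0.319, 0.04], 0.66, [172.0, 338.0]), ([0.679, -0.043, 0.091], 0.57, [345.0, 138.0])]
reader_pad [([0.62, 0.31, 0.007], 0.57, [190.0, 169.0])]
reader_window [([0.625, 0.307, 0.004], 0.86, [193.0, 168.0])]
can_barcode [([0.428, 0.278, 0.098], 0.93, [188.0, 249.0])]
```

View pics/scene0.png

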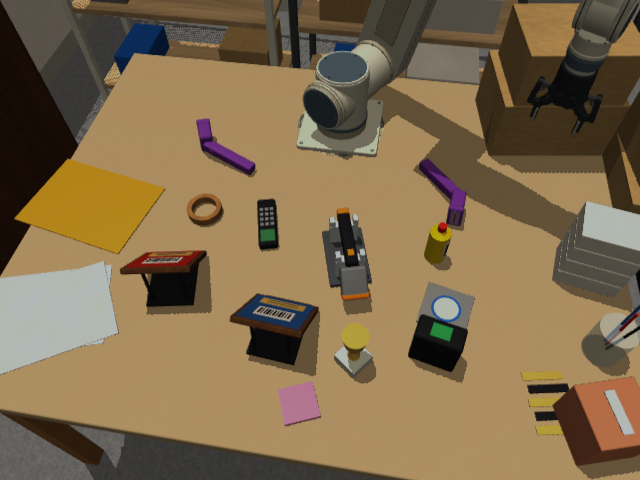

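View pics/top0.png

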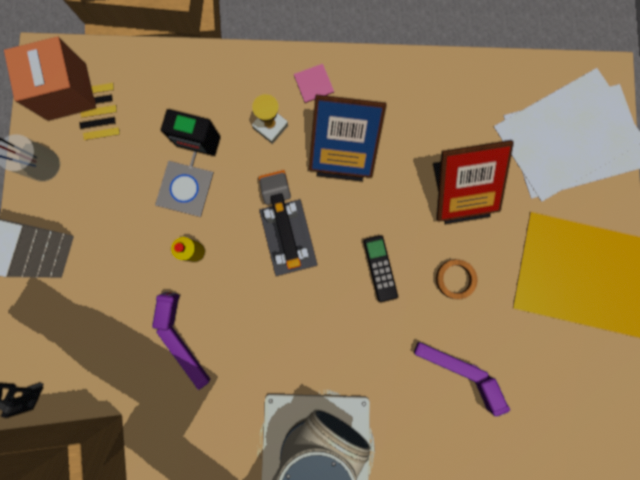

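```bash
python3 - <<'E'
from h import *
s=np.load('scene0.npy');t=np.load('top0.npy')
save('s_can.png',s[180:420,340:540],3.3*0.75)
save('t_left.png',t[100:300,150:330],3)
save('s_mid.png',s[200:400,230:430],3)
save('t_plq.png',t[90:190,290:420],5)
E
```

```text
(no output)
```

The scene picture shows the can at (437,243), the reader at (440,330), the real black/grey scanner in its cradle at (347,255), the blue plaque at (275,325) and the red plaque at (165,275). There are purple look-alikes at (440,190) and (225,150). Next come enlarged crops.

View pics/s_can.png

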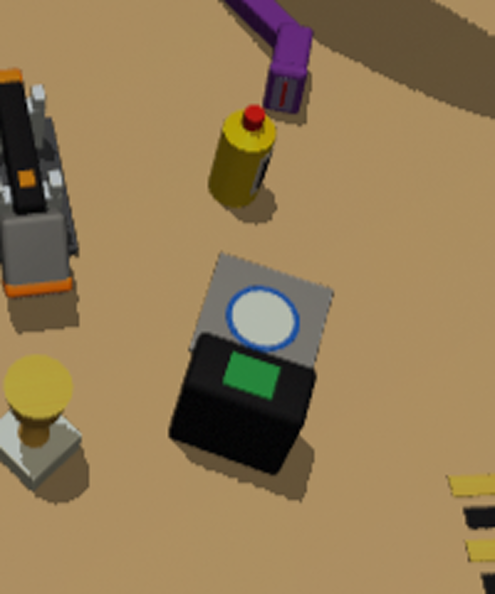

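View pics/t_left.png

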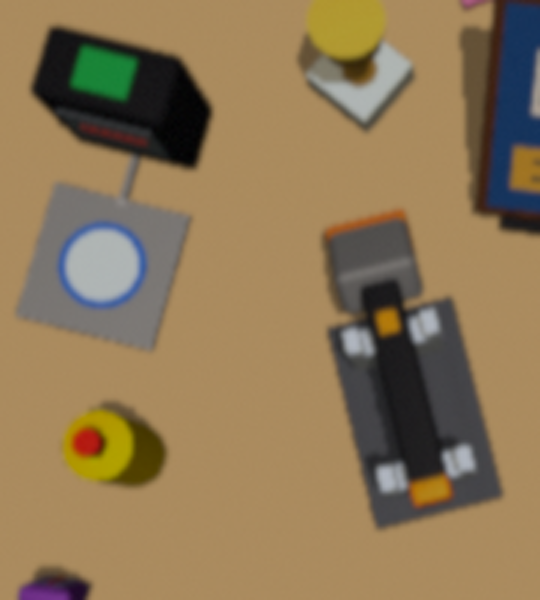

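View pics/s_mid.png

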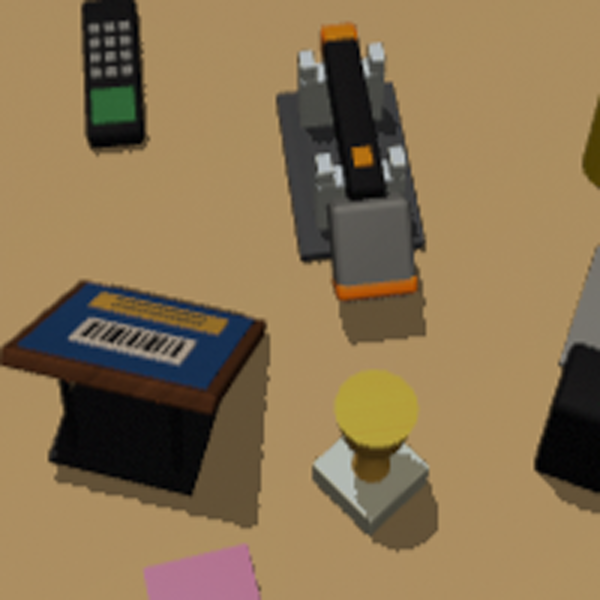

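View pics/t_plq.png

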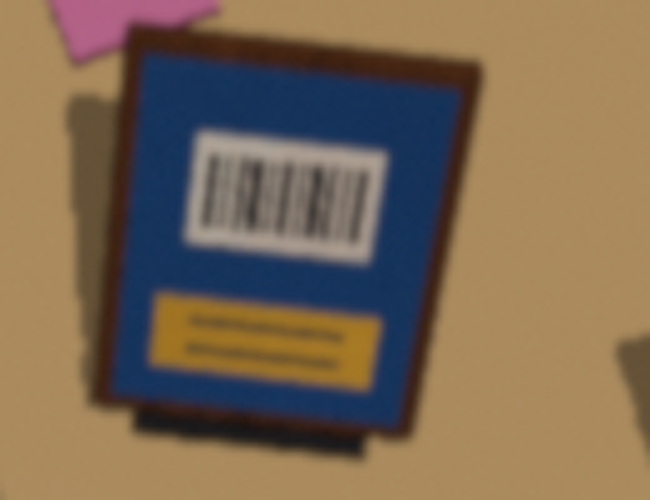

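```bash
python3 - <<'E'
from h import *
s=np.load('scene0.npy');t=np.load('top0.npy')
save('s_can2.png',s[215:270,415:465],11)
save('t_can2.png',t[225:275,165:215],10)
E
```

```text
(no output)
```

View pics/s_can2.png

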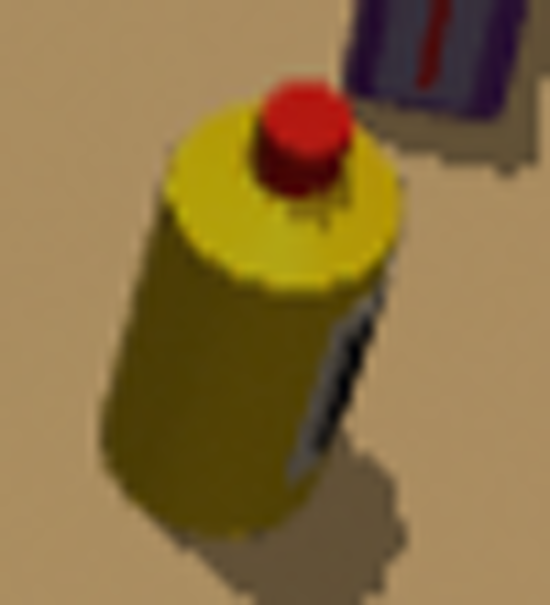

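View pics/t_can2.png

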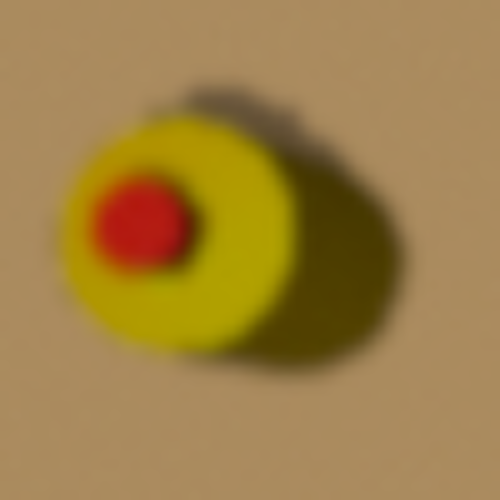

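```bash
python3 - <<'E'
from h import *
np.set_printoptions(precision=4,suppress=True)
P=lambda x,y,s,ox,oy:np.array([ox+(x+.5)/s-.5,oy+(y+.5)/s-.5])
cs=P(306,120,11,415,215);ct=P(142,227,10,165,225)
print('cap',tri(ct,cs),onz('top',ct,.125),onz('scene',cs,.125)); rt=P(180,235,10,165,225);print('rim',onz('top',rt,.098), onz('scene',P(285,190,11,415,215),.098))
C=tri(ct,cs)[0][:2]
# barcode left edge: angle
for (x,y,z) in [(335,320,.083),(290,478,.021)]:
    u=P(x,y,11,415,215);best=[]
    for a in range(0,150,5):
        q=proj('scene',[C[0]+.025*np.cos(np.radians(a)),C[1]+.025*np.sin(np.radians(a)),z]); best.append((np.linalg.norm(q-u).round(2),a))
    print(z,sorted(best)[:6])
S=np.load('scene0.npy');T=np.load('top0.npy')
def cc(im,f,box):
    x0,y0,x1,y1=box;h=im[y0:y1,x0:x1].astype(int);m=f(h[...,0],h[...,1],h[...,2]).astype(np.uint8)
    n,l,st,c=cv2.connectedComponentsWithStats(m);o=np.argsort(-st[1:,4])+1
    return [(c[i]+[x0,y0],st[i,4]) for i in o[:3]]
white=lambda r,g,b:(b>130)&(r>120)
green=lambda r,g,b:(g>90)&(r<80)
ws=cc(S,white,(410,280,480,330));wt=cc(T,white,(150,160,220,220));gs=cc(S,green,(410,315,480,370));gt=cc(T,green,(155,100,230,160))
blue=lambda r,g,b:(b>r+40)
print(ws,wt,gs,gt)
bs=cc(S,blue,(410,280,480,330));bt=cc(T,blue,(150,160,220,220));print(bs,bt)
print('circ',tri(wt[0][0],ws[0][0]),onz('top',wt[0][0],.006),onz('scene',ws[0][0],.006))
print('green',tri(gt[0][0],gs[0][0]),onz('top',gt[0][0],.115),onz('scene',gs[0][0],.115))
org=lambda r,g,b:(r>150)&(g<g*0+150)&(b<60)&(r>g*1.3)
print('orange',cc(S,org,(320,200,380,305)),cc(T,org,(250,160,320,275)))
E
python3 - <<'E'
import sys;sys.path.insert(0,'.')
from h import *
s=np.load('scene0.npy');t=np.load('top0.npy')
import os;os.chdir('.')
save('s_scn.png',s[200:310,315:380],6);save('t_scn.png',t[165:280,250:325],6);save('s_lab.png',s[285:345,225:325],8)
E
```

```text
cap (array([0.4282, 0.2913, 0.1236]), np.float64(0.0014003958903052592)) [0.4283 0.2901 0.125 ] [0.429  0.2918 0.125 ]
rim [0.4287 0.2904 0.098 ] [0.4274 0.292  0.098 ]
0.083 [(np.float64(0.09), 35), (np.float64(0.77), 40), (np.float64(0.96), 30), (np.float64(1.6), 45), (np.float64(1.84), 25), (np.float64(2.41), 50)]
0.021 [(np.float64(0.18), 40), (np.float64(0.65), 35), (np.float64(0.98), 45), (np.float64(1.5), 30), (np.float64(1.78), 50), (np.float64(2.35), 25)]
[(array([445.7524, 308.0731]), np.int32(424))] [(array([183.5748, 187.82  ]), np.int32(461))] [(array([441.2148, 330.9815]), np.int32(270)), (array([435.25, 315.75]), np.int32(4)), (array([447.5, 320. ]), np.int32(2))] [(array([184.1103, 123.9354]), np.int32(263))]
[(array([445.6381, 308.719 ]), np.int32(210))] [(array([183.6446, 188.1405]), np.int32(242))]
circ (array([0.5752, 0.324 , 0.0081]), np.float64(0.0008499901692869793)) [0.5757 0.3242 0.006 ] [0.5739 0.3247 0.006 ]
green (array([0.6894, 0.2982, 0.118 ]), np.float64(0.0009848615916656933)) [0.6905 0.2987 0.115 ] [0.6877 0.2992 0.115 ]
orange [(array([355.4792, 295.6458]), np.int32(96)), (array([342.42, 209.92]), np.int32(50)), (array([350.2903, 251.5484]), np.int32(31))] [(array([293.1111, 263.1728]), np.int32(81)), (array([271.1739, 173.2609]), np.int32(46)), (array([278.6364, 206.6364]), np.int32(33))]
```

View pics/s_scn.png

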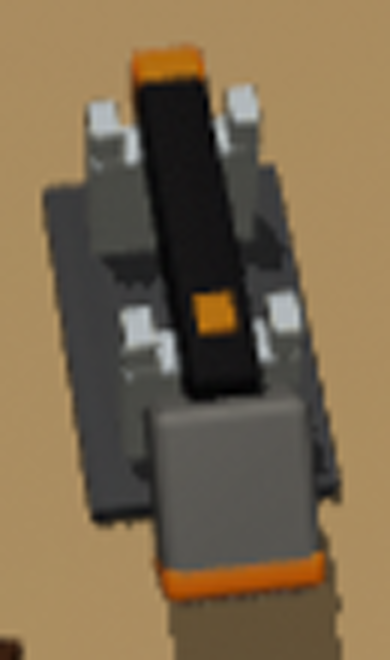

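View pics/t_scn.png

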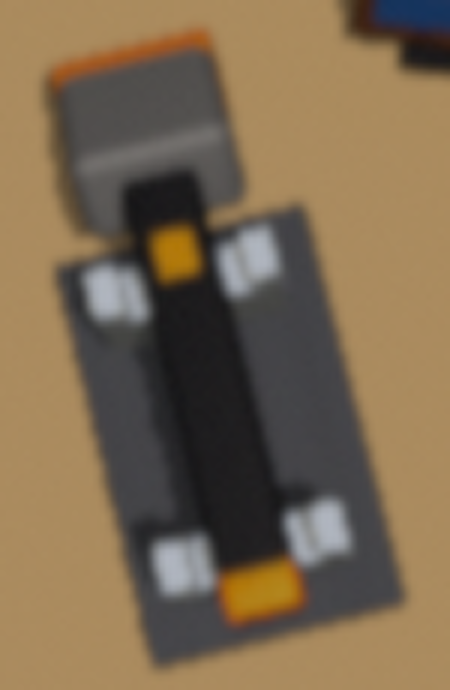

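View pics/s_lab.png

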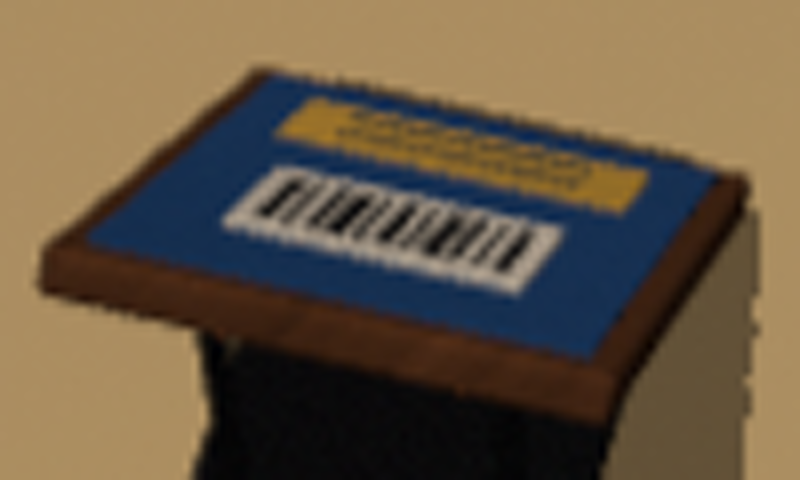

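```bash
cat >> h.py <<'E'
from scipy.spatial.transform import Rotation as Ro
def Rt(Y,c=None):
    y=np.array([np.cos(np.radians(Y)),np.sin(np.radians(Y)),0]);z=np.array([0,0,-1.]);return np.stack([np.cross(y,z),y,z],1)
def go(pos,Y):
    o=arm.get_obs();q=o['ee_rot'];R=Ro.from_quat([q[1],q[2],q[3],q[0]]).as_matrix()
    rv=np.degrees(Ro.from_matrix(R.T@Rt(Y)).as_rotvec());d=R.T@(np.array(pos)-o['tool_pos'])
    print('t',round(o['time_s'],2),'turn',rv.round(1).tolist(),'shift',d.round(4).tolist(),'now',o['tool_pos'].round(4),'w',round(o['width'],3),'F',o['contact_force'].round(2),'Y',round(np.degrees(np.arctan2(R[1,1],R[0,1])),1))
E
python3 - <<'E'
from h import *
np.set_printoptions(precision=4,suppress=True)
P=lambda x,y,s,ox,oy:np.array([ox+(x+.5)/s-.5,oy+(y+.5)/s-.5])
# label corners: TL(top-left in top view) etc
top=[P(198,130,5,290,90),P(388,150,5,290,90),P(370,265,5,290,90),P(184,243,5,290,90)]
# scene: same physical corners. top view left=+y, up=+x (upper edge). scene right=+y, lower rows=+x(upper edge)
sc=[P(519,296,8,225,285),P(222,222,8,225,285),P(275,165,8,225,285),P(565,228,8,225,285)]
L=[tri(a,b) for a,b in zip(top,sc)]
for l in L:print(l)
X=np.array([l[0] for l in L]);c=X.mean(0);print('label',c, 'w',np.linalg.norm(X[0]-X[1]),'h',np.linalg.norm(X[0]-X[3]))
up=(X[0]+X[1]-X[2]-X[3]);left=(X[0]+X[3]-X[1]-X[2]);n=np.cross(up,left);n/=np.linalg.norm(n);print('n',n,'yaw from left',np.degrees(np.arctan2(-left[0],left[1])), 'from up',np.degrees(np.arctan2(up[1],up[0])))
# scanner
cs=np.array([[350.29,251.55]]);ct=[278.64,206.64]
print('mark',tri(ct,cs[0]),onz('top',ct,.105),onz('scene',cs[0],.105))
# tail top rear corners etc: top view tail top face centre; scene
tt=P(262,587,6,250,165);ts=P(168,65,6,315,200);print('tail',tri(tt,ts),onz('top',tt,.105),onz('scene',ts,.105))
# cheeks
ch=[P(103,294,6,250,165),P(262,254,6,250,165),P(173,568,6,250,165),P(329,528,6,250,165)]
Q=[onz('top',p,.095) for p in ch];print(Q)
f=(Q[0]+Q[1])/2;b=(Q[2]+Q[3])/2;print(f,b,np.linalg.norm(f-b),np.degrees(np.arctan2(*(f-b)[1::-1])),'orig',b+(f-b)*.6)
chs=[P(140,328,6,315,200),P(284,312,6,315,200),P(104,117,6,315,200),P(242,103,6,315,200)]
Q=[onz('scene',p,.095) for p in chs]
f=(Q[0]+Q[1])/2;b=(Q[2]+Q[3])/2;print(f,b,np.linalg.norm(f-b),np.degrees(np.arctan2(*(f-b)[1::-1])),'orig',b+(f-b)*.6)
# plate corners in top, z=.012
pc=[P(57,266,6,250,165),P(302,206,6,250,165),P(404,603,6,250,165),P(157,664,6,250,165)]
W=np.array([onz('top',p,.012) for p in pc]);print('plate',W.mean(0),np.linalg.norm(W-np.roll(W,1,0),axis=1))
fw=(W[0]+W[1]-W[2]-W[3]);print(np.degrees(np.arctan2(fw[1],fw[0])))
go([.428,.291,.15],172.6)
E
```

```text
(array([ 0.7172, -0.0069,  0.1188]), np.float64(0.0013680604755305053))
(array([ 0.7099, -0.0866,  0.1214]), np.float64(0.002531016479415756))
(array([ 0.6725, -0.0849,  0.0829]), np.float64(0.0009714286259762648))
(array([ 0.6794, -0.0036,  0.0843]), np.float64(0.00034606102162448144))
label [ 0.6948 -0.0455  0.1018] w 0.08008890972825222 h 0.051295720526355636
n [-0.6929  0.0666  0.7179] yaw from left -5.029963034733414 from up -3.7972951269323447
mark (array([0.5208, 0.0928, 0.1076]), np.float64(0.0004585641461523462)) [0.5213 0.0928 0.105 ] [0.519  0.0929 0.105 ]
tail (array([0.4053, 0.0587, 0.105 ]), np.float64(0.0013629302253570198)) [0.4054 0.0581 0.105 ] [0.4052 0.0594 0.105 ]
[array([0.5073, 0.1182, 0.095 ]), array([0.5234, 0.0627, 0.095 ]), array([0.4116, 0.0897, 0.095 ]), array([0.4272, 0.0358, 0.095 ])]
[0.5153 0.0904 0.095 ] [0.4194 0.0628 0.095 ] 0.09988308623553194 16.060764229748333 orig [0.477  0.0794 0.095 ]
[0.5162 0.0921 0.095 ] [0.4196 0.0637 0.095 ] 0.10071858822911497 16.368688050204824 orig [0.4776 0.0807 0.095 ]
plate [0.4679 0.0766 0.012 ] [0.1576 0.0971 0.1579 0.0963]
16.263506497149738
t 1.5 turn [-0.0, -0.0, -102.7] shift [-0.3019, -0.1296, 0.1063] now [0.189  0.5165 0.2563] w 1.001 F [ 0.25 -0.07  0.1 ] Y 69.9
```

servo_tool:
  motion:
    - [[0,0,-102.7],[-0.302,-0.13,0.08],100]
    - [[0,0,-102.7],[-0.302,-0.13,0.08],100]
    - [[0,0,-102.7],[-0.302,-0.13,0.08],100]
    - [[0,0,-102.7],[-0.302,-0.13,0.08],100]
    - [[0,0,-102.7],[-0.302,-0.13,0.08],100]
    - [[0,0,-102.7],[-0.302,-0.13,0.08],100]
    - [[0,0,-102.7],[-0.302,-0.13,0.08],100]
    - [[0,0,-102.7],[-0.302,-0.13,0.08],100]
    - [[0,0,-102.7],[-0.302,-0.13,0.08],100]
    - [[0,0,-102.7],[-0.302,-0.13,0.08],100]
    - [[0,0,-102.7],[-0.302,-0.13,0.08],100]
    - [[0,0,-102.7],[-0.302,-0.13,0.08],100]
    - [[0,0,-102.7],[-0.302,-0.13,0.08],100]
    - [[0,0,-102.7],[-0.302,-0.13,0.08],100]
    - [[0,0,-102.7],[-0.302,-0.13,0.08],100]
    - [[0,0,-102.7],[-0.302,-0.13,0.08],100]
    - [[0,0,-102.7],[-0.302,-0.13,0.08],100]
    - [[0,0,-102.7],[-0.302,-0.13,0.08],100]

```text
time_s: 3.0
tool_pos: [0.428, 0.2906, 0.1763]
ee_rot: [0.0, -0.659, 0.753, -0.0]
contact_force: [-0.3, 0.2, 0.4]
width: 0.998
```

```bash
python3 - <<'E'
from h import *
go([.428,.291,.084],172.6)
im=eyes.read_camera('top');save('t1.png',im[180:320,120:260],4)
im=eyes.read_camera('scene');save('s1.png',im[150:300,370:500],4)
E
```

```text
t 3.0 turn [-0.0, 0.0, -0.2] shift [-0.0004, 0.0, 0.0923] now [0.428  0.2906 0.1763] w 0.998 F [-0.25  0.24  0.35] Y 172.4
```

View pics/s1.png

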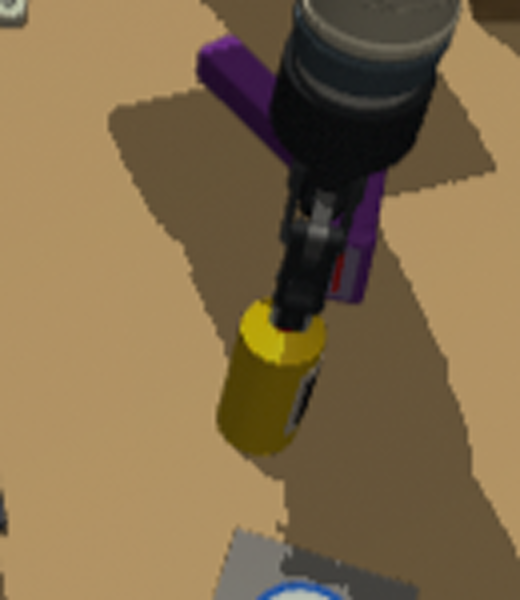

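The jaws stand over the can, straddling its axis at crop pixel (285,320), and the barcode is at the right edge. I'll descend and grip.

servo_tool:
  motion:
    - [[0,0,0],[0,0,0.03],100]
    - [[0,0,0],[0,0,0.06],100]
    - [[0,0,0],[0,0,0.08],100]
    - [[0,0,0],[0,0,0.092],100]
    - [[0,0,0],[0,0,0.092],100]
    - [[0,0,0],[0,0,0.092],45]
    - [[0,0,0],[0,0,0.092],30]
    - [[0,0,0],[0,0,0.092],0]
    - [[0,0,0],[0,0,0.092],0]
    - [[0,0,0],[0,0,0.092],0]
    - [[0,0,0],[0,0,0.092],0]
    - [[0,0,0],[0,0,0.092],0]
    - [[0,0,0],[0,0,0.092],0]
    - [[0,0,0],[0,0,0.092],0]
    - [[0,0,0],[0,0,0.092],0]

```text
time_s: 4.35
tool_pos: [0.4284, 0.291, 0.0857]
ee_rot: [0.001, -0.659, 0.752, -0.0]
contact_force: [-2.1, -0.3, 5.6]
width: 0.57
```

```bash
python3 - <<'E'
from h import *
go([.428,.291,.144],77.4)
im=eyes.read_camera('scene');save('s2.png',im[150:300,370:500],4)
E
```

```text
t 4.35 turn [-0.0, 0.1, 95.0] shift [-0.0, 0.0003, -0.0583] now [0.4284 0.291  0.0857] w 0.57 F [-2.08 -0.33  5.62] Y 172.4
```

View pics/s2.png

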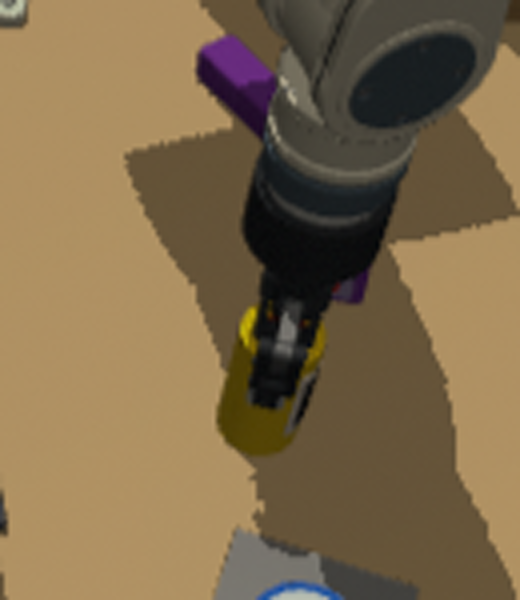

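servo_tool:
  motion:
    - [[0,0,0],[0,0,-0.015],0]
    - [[0,0,0],[0,0,-0.04],0]
    - [[0,0,7],[0,0,-0.06],0]
    - [[0,0,14],[0,0,-0.06],0]
    - [[0,0,21],[0,0,-0.06],0]
    - [[0,0,28],[0,0,-0.06],0]
    - [[0,0,35],[0,0,-0.06],0]
    - [[0,0,42],[0,0,-0.06],0]
    - [[0,0,49],[0,0,-0.06],0]
    - [[0,0,56],[0,0,-0.06],0]
    - [[0,0,63],[0,0,-0.06],0]
    - [[0,0,70],[0,0,-0.06],0]
    - [[0,0,77],[0,0,-0.06],0]
    - [[0,0,84],[0,0,-0.06],0]
    - [[0,0,91],[0,0,-0.06],0]
    - [[0,0,95],[0,0,-0.06],0]
    - [[0,0,95],[0,0,-0.06],0]

```text
time_s: 5.82
tool_pos: [0.4283, 0.291, 0.1464]
ee_rot: [0.001, 0.111, 0.994, 0.001]
contact_force: [0.4, -0.1, -1.5]
width: 0.571
```

```bash
python3 - <<'E'
from h import *
go([.575,.324,.15],77.4)
im=eyes.read_camera('scene');np.save('s3.npy',im);save('s3.png',im[190:270,400:470],8)
E
```

```text
t 5.82 turn [0.1, 0.1, -0.2] shift [-0.1358, 0.0646, -0.0031] now [0.4283 0.291  0.1464] w 0.571 F [ 0.39 -0.14 -1.49] Y 77.2
```

View pics/s3.png

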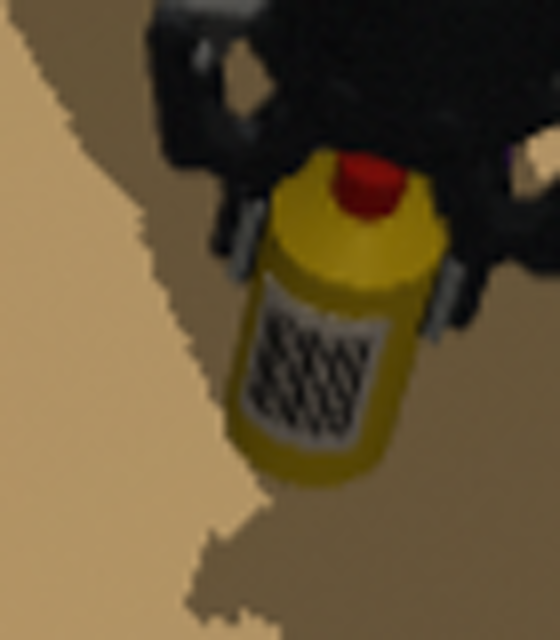

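```bash
python3 - <<'E'
from h import *
P=lambda x,y,s,ox,oy:np.array([ox+(x+.5)/s-.5,oy+(y+.5)/s-.5])
for (x,y,z) in [(268,276,.083),(388,318,.083),(244,408,.021),(352,450,.021)]:
    u=P(x,y,8,400,190);best=[]
    for a in range(-90,90,2):
        q=proj('scene',[.4283+.025*np.cos(np.radians(a)),.291+.025*np.sin(np.radians(a)),z+.0607]); best.append((np.linalg.norm(q-u).round(2),a))
    print(z,sorted(best)[:3])
go([.575,.3242,.15],77.4)
E
```

```text
0.083 [(np.float64(0.78), -58), (np.float64(0.82), -60), (np.float64(0.9), -56)]
0.083 [(np.float64(0.5), 24), (np.float64(0.54), 26), (np.float64(0.71), 22)]
0.021 [(np.float64(0.17), -52), (np.float64(0.22), -50), (np.float64(0.5), -54)]
0.021 [(np.float64(1.31), 26), (np.float64(1.37), 24), (np.float64(1.37), 28)]
t 5.87 turn [0.1, 0.1, 0.1] shift [-0.136, 0.0641, -0.0032] now [0.4283 0.291  0.1463] w 0.567 F [-0.04 -0.07 -2.31] Y 77.5
```

The barcode's measured centre is about -15° against the reader's -12.6°, so the heading is good, with a small trim of 1.5°. I'll move over the circle.

servo_tool:
  motion:
    - [[0,0,0],[-0.01,0.005,0],0]
    - [[0,0,0],[-0.03,0.014,0],0]
    - [[0,0,-1],[-0.055,0.026,0],0]
    - [[0,0,-1.5],[-0.08,0.038,0],0]
    - [[0,0,-1.5],[-0.105,0.05,0],0]
    - [[0,0,-1.5],[-0.125,0.059,0],0]
    - [[0,0,-1.5],[-0.136,0.064,0],0]
    - [[0,0,-1.5],[-0.136,0.064,0],0]
    - [[0,0,-1.5],[-0.136,0.064,0.015],0]
    - [[0,0,-1.5],[-0.136,0.064,0.03],0]
    - [[0,0,-1.5],[-0.136,0.064,0.04],0]
    - [[0,0,-1.5],[-0.136,0.064,0.046],0]
    - [[0,0,-1.5],[-0.136,0.064,0.046],0]

```text
time_s: 6.95
tool_pos: [0.5744, 0.3239, 0.0995]
ee_rot: [0.0, 0.095, 0.995, 0.0]
contact_force: [-0.1, -0.0, -1.1]
width: 0.569
```

```bash
python3 - <<'E'
from h import *
go([.575,.3242,.0925],78.9)
im=eyes.read_camera('scene');save('s4.png',im[240:360,390:500],5)
im=eyes.read_camera('top');save('t4.png',im[90:230,130:270],4)
E
```

```text
t 6.95 turn [0.0, 0.0, 0.2] shift [-0.0006, 0.0004, 0.007] now [0.5744 0.3239 0.0995] w 0.569 F [-0.06 -0.04 -1.1 ] Y 79.1
```

View pics/s4.png

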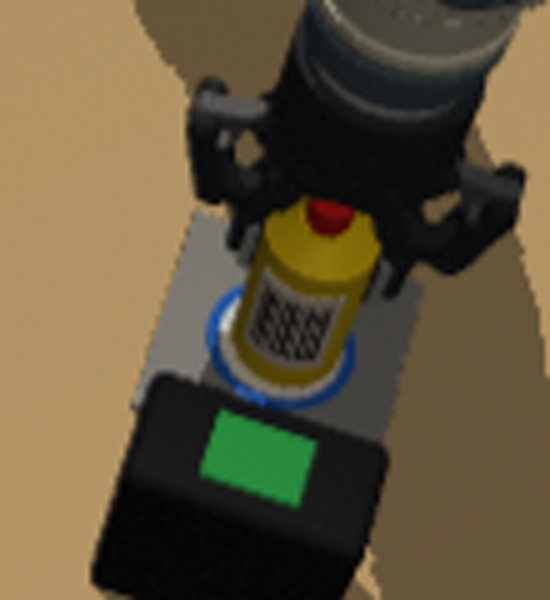

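View pics/t4.png

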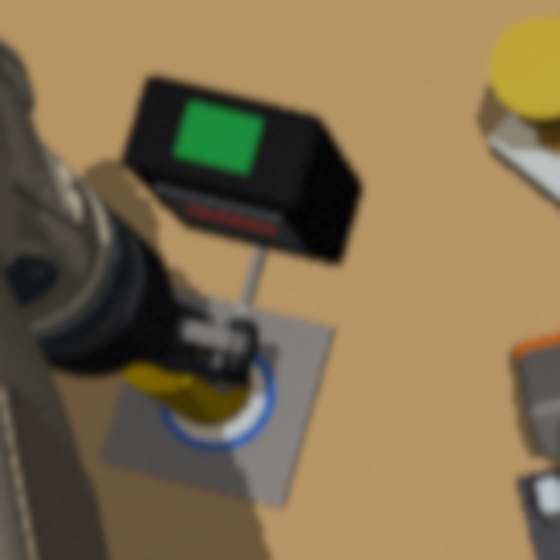

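The can hangs over the circle with its barcode facing the tower (crop 290,320). I'll lower it slowly, settle and open.

servo_tool:
  motion:
    - [[0,0,0],[0,0,0.002],0]
    - [[0,0,0],[0,0,0.004],0]
    - [[0,0,0],[0,0,0.006],0]
    - [[0,0,0],[0,0,0.007],0]
    - [[0,0,0],[0,0,0.0075],0]
    - [[0,0,0],[0,0,0.0075],0]

```text
time_s: 7.55
tool_pos: [0.5751, 0.3242, 0.0936]
ee_rot: [0.001, 0.095, 0.995, 0.001]
contact_force: [-0.1, 0.5, -1.5]
width: 0.571
```

servo_tool:
  motion:
    - [[0,0,0],[0,0,0.001],0]
    - [[0,0,0],[0,0,0.002],0]
    - [[0,0,0],[0,0,0.0025],0]
    - [[0,0,0],[0,0,0.0025],0]

```text
time_s: 7.88
tool_pos: [0.5754, 0.3243, 0.0919]
ee_rot: [0.002, 0.095, 0.995, 0.001]
contact_force: [-1.4, -0.9, 3.9]
width: 0.567
```

Contact (+4 N). I'll open gradually and rise.

servo_tool:
  motion:
    - [[0,0,0],[0,0,0],65]
    - [[0,0,0],[0,0,0],75]
    - [[0,0,0],[0,0,0],90]
    - [[0,0,0],[0,0,0],100]
    - [[0,0,0],[0,0,0],100]
    - [[0,0,0],[0,0,0],100]
    - [[0,0,0],[0,0,-0.02],100]
    - [[0,0,0],[0,0,-0.05],100]
    - [[0,0,0],[0,0,-0.08],100]
    - [[0,0,0],[0,0,-0.11],100]
    - [[0,0,0],[0,0,-0.11],100]

```text
time_s: 8.8
tool_pos: [0.5766, 0.3248, 0.2084]
ee_rot: [0.006, 0.095, 0.995, 0.003]
contact_force: [0.3, 0.4, 0.6]
width: 1.0
```

```bash
python3 - <<'E'
from h import *
g=.4773+np.cos(np.radians(16.2))*-.010, .080-.010*np.sin(np.radians(16.2));print(g)
go([g[0],g[1],.20],106.2)
im=eyes.read_camera('scene');np.save('s5.npy',im);save('s5.png',im[240:360,390:500],5)
im=eyes.read_camera('top');save('t5.png',im[90:230,130:270],4)
E
```

```text
(np.float64(0.46769706314323056), np.float64(0.07721008893960771))
t 8.8 turn [0.3, 0.7, -27.2] shift [0.0599, -0.2639, 0.0058] now [0.5766 0.3248 0.2084] w 1.0 F [0.32 0.44 0.57] Y 79.0
```

View pics/s5.png

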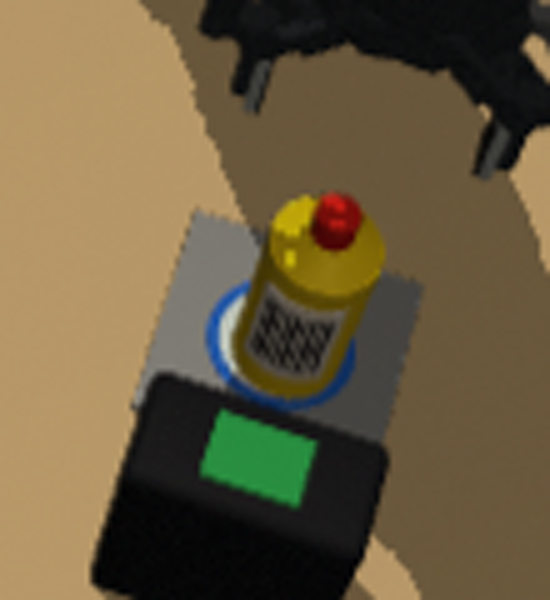

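View pics/t5.png

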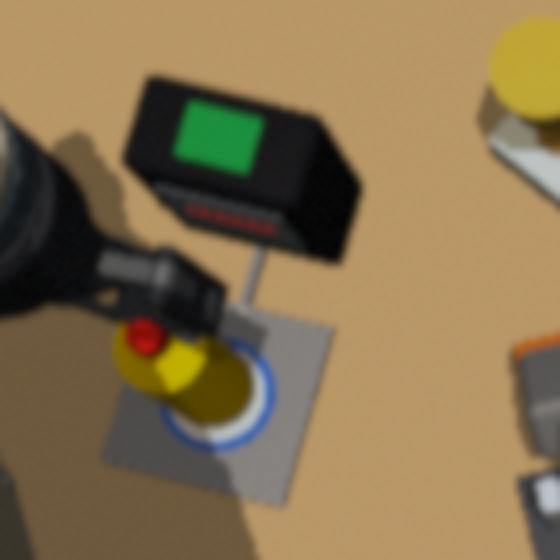

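```bash
python3 - <<'E'
from h import *
P=lambda x,y,s,ox,oy:np.array([ox+(x+.5)/s-.5,oy+(y+.5)/s-.5])
cs=P(338,208,5,390,240);ct=P(146,336,4,130,90)
print(tri(ct,cs),onz('top',ct,.131),onz('scene',cs,.131), onz('scene',P(328,243,5,390,240),.104))
for (x,y,z) in [(275,283,.089),(352,306,.089),(250,345,.027),(325,376,.027)]:
    u=P(x,y,5,390,240);best=[]
    for a in range(-90,90,2):
        q=proj('scene',[.576+.025*np.cos(np.radians(a)),.325+.025*np.sin(np.radians(a)),z]); best.append((np.linalg.norm(q-u).round(2),a))
    print(z,sorted(best)[:2])
E
```

```text
(array([0.57756366, 0.32443918, 0.13313865]), np.float64(0.002569954029365172)) [0.57821052 0.32383972 0.131     ] [0.57577853 0.32612063 0.131     ] [0.57709764 0.32722559 0.104     ]
0.089 [(np.float64(0.79), -48), (np.float64(0.81), -46)]
0.089 [(np.float64(0.77), 36), (np.float64(0.81), 38)]
0.027 [(np.float64(1.33), -52), (np.float64(1.36), -50)]
0.027 [(np.float64(1.52), 36), (np.float64(1.57), 34)]
```

The can stands at about (0.577, 0.325), within 3 mm of the circle's centre, and faces the window. Candidates for the scanner:
- The purple ones at scene (440,190) and (225,150), lying on the table, which are look-alikes.
- The black/grey/orange one in the cradle at (347,255), which fits the description and was confirmed in the enlarged crop.

I'll move above it.

servo_tool:
  motion:
    - [[0.3,0.7,-27.2],[0.06,-0.264,0.006],100]
    - [[0.3,0.7,-27.2],[0.06,-0.264,0.006],100]
    - [[0.3,0.7,-27.2],[0.06,-0.264,0.006],100]
    - [[0.3,0.7,-27.2],[0.06,-0.264,0.006],100]
    - [[0.3,0.7,-27.2],[0.06,-0.264,0.006],100]
    - [[0.3,0.7,-27.2],[0.06,-0.264,0.006],100]
    - [[0.3,0.7,-27.2],[0.06,-0.264,0.006],100]
    - [[0.3,0.7,-27.2],[0.06,-0.264,0.006],100]
    - [[0.3,0.7,-27.2],[0.06,-0.264,0.006],100]
    - [[0.3,0.7,-27.2],[0.06,-0.264,0.006],100]

```text
time_s: 9.73
tool_pos: [0.4663, 0.0767, 0.1951]
ee_rot: [-0.003, -0.141, 0.99, -0.001]
contact_force: [0.5, -0.8, 0.5]
width: 0.999
```

```bash
python3 - <<'E'
from h import *
go([.4677,.0772,.096],106.2)
im=eyes.read_camera('scene');save('s6.png',im[190:310,290:400],5)
im=eyes.read_camera('top');save('t6.png',im[150:290,230:350],4)
E
```

```text
t 9.73 turn [-0.0, -0.4, 0.0] shift [-0.0021, 0.0002, 0.0991] now [0.4663 0.0767 0.1951] w 0.999 F [ 0.45 -0.81  0.46] Y 106.2
```

View pics/s6.png

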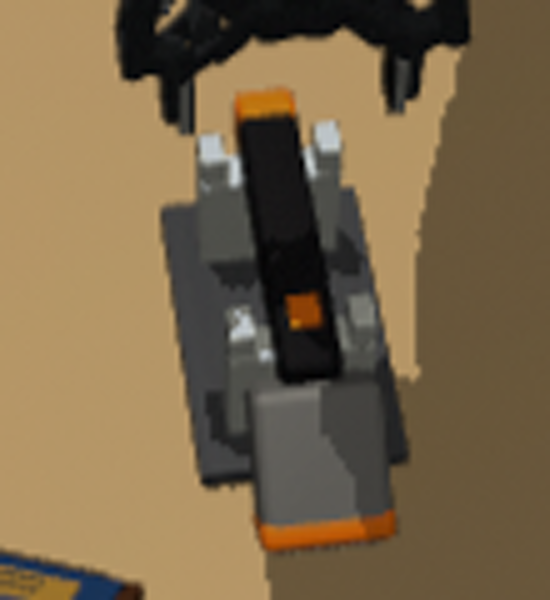

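View pics/t6.png

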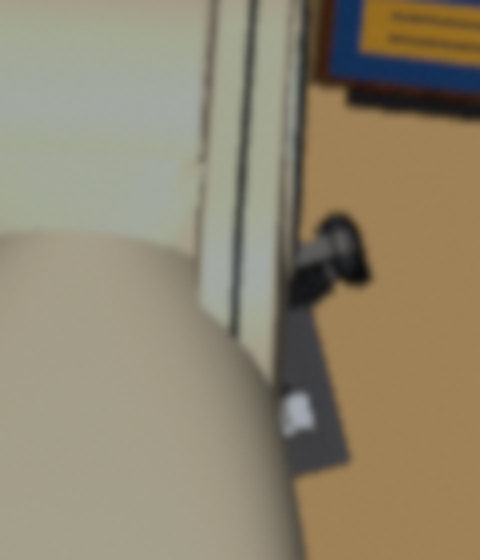

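The scanner is undisturbed and the jaws line up across the handle. I'll descend between the saddles and grip.

servo_tool:
  motion:
    - [[0,-0.4,0],[-0.002,0,0.03],100]
    - [[0,-0.4,0],[-0.002,0,0.055],100]
    - [[0,-0.4,0],[-0.002,0,0.075],100]
    - [[0,-0.4,0],[-0.002,0,0.09],100]
    - [[0,-0.4,0],[-0.002,0,0.099],100]
    - [[0,-0.4,0],[-0.002,0,0.099],100]
    - [[0,-0.4,0],[-0.002,0,0.099],60]
    - [[0,-0.4,0],[-0.002,0,0.099],30]
    - [[0,-0.4,0],[-0.002,0,0.099],0]
    - [[0,-0.4,0],[-0.002,0,0.099],0]
    - [[0,-0.4,0],[-0.002,0,0.099],0]
    - [[0,-0.4,0],[-0.002,0,0.099],0]
    - [[0,-0.4,0],[-0.002,0,0.099],0]
    - [[0,-0.4,0],[-0.002,0,0.099],0]
    - [[0,-0.4,0],[-0.002,0,0.099],0]
    - [[0,-0.4,0],[-0.002,0,0.099],0]

```text
time_s: 11.17
tool_pos: [0.4683, 0.0775, 0.097]
ee_rot: [0.001, -0.142, 0.99, -0.0]
contact_force: [-0.8, 0.1, 6.1]
width: 0.319
```

```bash
python3 - <<'E'
from h import *
go([.4677,.0772,.206],106.2)
E
```

```text
t 11.17 turn [-0.1, 0.1, 0.1] shift [0.0005, -0.0003, -0.109] now [0.4683 0.0775 0.097 ] w 0.319 F [-0.79  0.15  6.05] Y 106.3
```

servo_tool:
  motion:
    - [[0,0,0],[0,0,-0.01],0]
    - [[0,0,0],[0,0,-0.025],0]
    - [[0,0,0],[0,0,-0.045],0]
    - [[0,0,0],[0,0,-0.065],0]
    - [[0,0,0],[0,0,-0.085],0]
    - [[0,0,0],[0,0,-0.105],0]
    - [[0,0,0],[0,0,-0.12],0]
    - [[0,0,0],[0,0,-0.125],0]
    - [[0,0,0],[0,0,-0.125],0]

```text
time_s: 11.92
tool_pos: [0.4684, 0.0776, 0.223]
ee_rot: [0.002, -0.142, 0.99, -0.001]
contact_force: [0.3, 1.3, -2.4]
width: 0.323
```

```bash
python3 - <<'E'
from h import *
a=np.radians(-4.8);L=np.array([.695,-.0455,.102]);ex=np.array([np.cos(a),np.sin(a),0]);ez=np.array([0,0,1])
O=L+.08*(ez-ex)/2**.5-.125*ex+.053*ez;T=O-.010*ex+.007*ez
print('scanner origin',O,'tcp',T)
go(T,85.2)
im=eyes.read_camera('scene');save('s7.png',im[150:310,270:410],4)
E
```

```text
scanner origin [ 0.51406824 -0.03030674  0.21156854] tcp [ 0.50410332 -0.02946996  0.21856854]
t 11.92 turn [-0.1, 0.2, 21.1] shift [-0.0042, -0.1127, 0.0047] now [0.4684 0.0776 0.223 ] w 0.323 F [ 0.26  1.3  -2.36] Y 106.3
```

View pics/s7.png

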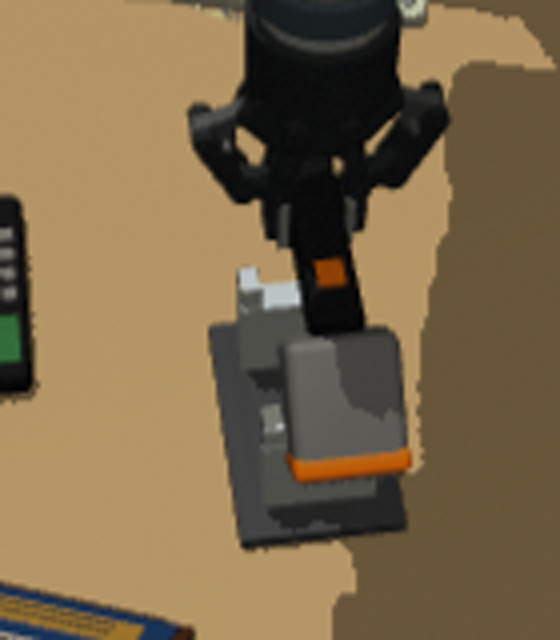

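The scanner is held level above its cradle. I'll move to the aiming pose.

servo_tool:
  motion:
    - [[0,0,2],[0,-0.01,0],0]
    - [[0,0,5],[-0.001,-0.025,0],0]
    - [[0,0,8],[-0.001,-0.042,0.001],0]
    - [[0,0,11],[-0.002,-0.06,0.002],0]
    - [[0,0,14],[-0.003,-0.077,0.003],0]
    - [[0,0,17],[-0.004,-0.092,0.004],0]
    - [[0,0,19.5],[-0.004,-0.104,0.005],0]
    - [[0,0,21.1],[-0.004,-0.113,0.005],0]
    - [[0,0,21.1],[-0.004,-0.113,0.005],0]
    - [[0,0,21.1],[-0.004,-0.113,0.005],0]
    - [[0,0,21.1],[-0.004,-0.113,0.005],0]

```text
time_s: 12.88
tool_pos: [0.5033, -0.0294, 0.2169]
ee_rot: [0.001, 0.042, 0.999, -0.0]
contact_force: [-0.8, 0.3, -2.1]
width: 0.322
```

```bash
python3 - <<'E'
from h import *
np.set_printoptions(precision=4,suppress=True)
go([.5041,-.0295,.2186],85.2)
# mark in scanner frame
d=np.array([.5208,.0928])-np.array([.4773,.080]);a=np.radians(16.2);print('mark in scanner',d[0]*np.cos(a)+d[1]*np.sin(a),-d[0]*np.sin(a)+d[1]*np.cos(a))
im=eyes.read_camera('scene');np.save('s8.npy',im);save('s8.png',im[190:370,210:370],4.5*.74)
im=eyes.read_camera('top');np.save('t8.npy',im);save('t8.png',im[90:250,270:420],3.7)
E
```

```text
t 12.88 turn [-0.0, 0.1, 0.0] shift [-0.0009, -0.0, -0.0017] now [ 0.5033 -0.0294  0.2169] w 0.322 F [-0.77  0.27 -2.09] Y 85.2
mark in scanner 0.04534386148424919 0.00015564606395838086
```

View pics/s8.png

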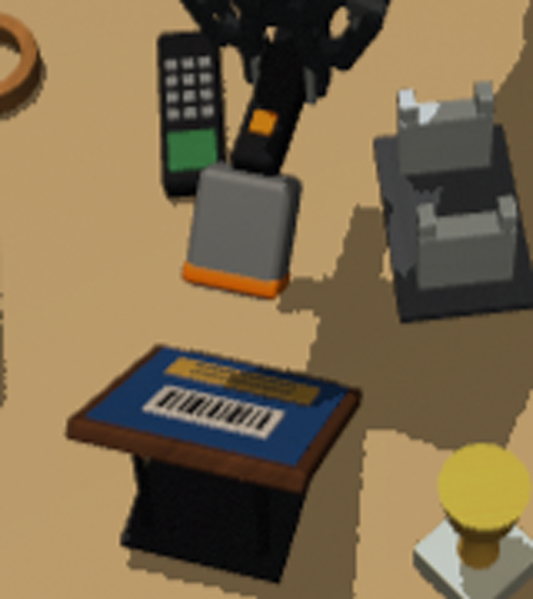

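View pics/t8.png

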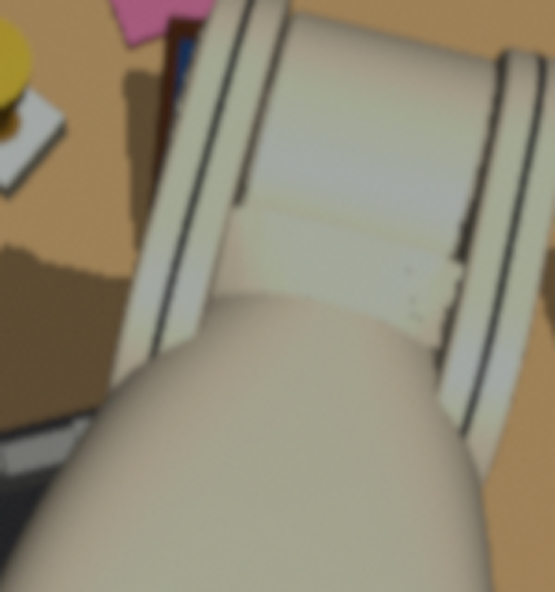

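```bash
python3 - <<'E'
from h import *
o=arm.get_obs();T=o['tool_pos'];a=np.radians(-4.8);ex=np.array([np.cos(a),np.sin(a),0]);ey=np.array([-np.sin(a),np.cos(a),0]);ez=np.array([0,0,1.])
O=T+.010*ex-.007*ez
im=np.load('s8.npy');org=im.astype(int);m=((org[...,0]>150)&(org[...,2]<60)&(org[...,0]>1.3*org[...,1])).astype(np.uint8)
n,l,st,c=cv2.connectedComponentsWithStats(m)
print([(c[i].round(1),st[i].tolist()) for i in range(1,n) if st[i,4]>15])
S=4.5;z=cv2.resize(im[210:320,240:320],None,fx=7,fy=7,interpolation=cv2.INTER_CUBIC)
for p in [(.0453,0,.015),(.1377,.03,-.0403),(.1377,-.03,-.0403),(.1123,.03,-.0657),(.1123,-.03,-.0657),(.075,.014,.015),(.075,-.014,.015)]:
    u=proj('scene',O+p[0]*ex+p[1]*ey+p[2]*ez);print(p,u.round(1));q=((u-[240,210]+.5)*7-.5).round().astype(int);cv2.drawMarker(z,tuple(int(v) for v in q),(0,255,0),cv2.MARKER_CROSS,12,1)
save('s8b.png',z[:,:],.75)
E
```

```text
[(array([ 90.7, 204.9]), [15, 159, 150, 95, 7892]), (array([202.1, 206.8]), [187, 194, 33, 26, 218]), (array([288.3, 226.1]), [285, 223, 8, 7, 36]), (array([152.8, 254.2]), [149, 253, 8, 3, 18]), (array([185. , 253.4]), [176, 252, 16, 3, 24]), (array([278.3, 273.7]), [265, 269, 28, 10, 133]), (array([457.4, 282. ]), [453, 279, 10, 7, 57]), (array([264.4, 300. ]), [261, 298, 8, 5, 23])]
(0.0453, 0, 0.015) [288.4 226.9]
(0.1377, 0.03, -0.0403) [291.5 281.5]
(0.1377, -0.03, -0.0403) [263.3 275.5]
(0.1123, 0.03, -0.0657) [295.6 277.5]
(0.1123, -0.03, -0.0657) [268.2 271.7]
(0.075, 0.014, 0.015) [290.9 239.7]
(0.075, -0.014, 0.015) [277.6 237. ]
```

View pics/s8b.png

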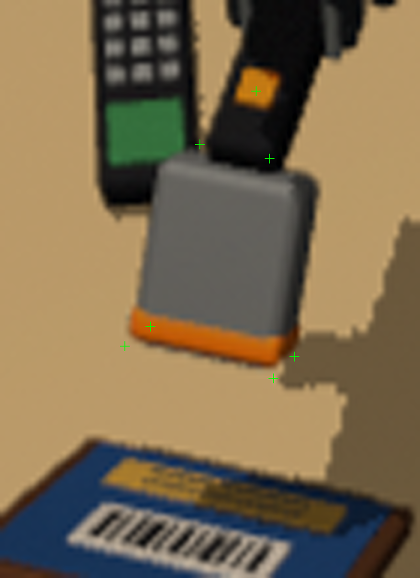

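The projection check agrees: mark within 1 px, nose rim within about 2 px (~4 mm). The nose is on the label's centre line, so I'll hold still.

servo_tool:
  motion:
    - [[0,0,0],[0,0,0],0]
    - [[0,0,0],[0,0,0],0]
    - [[0,0,0],[0,0,0],0]
    - [[0,0,0],[0,0,0],0]
    - [[0,0,0],[0,0,0],0]
    - [[0,0,0],[0,0,0],0]
    - [[0,0,0],[0,0,0],0]
    - [[0,0,0],[0,0,0],0]
    - [[0,0,0],[0,0,0],0]
    - [[0,0,0],[0,0,0],0]
    - [[0,0,0],[0,0,0],0]
    - [[0,0,0],[0,0,0],0]
    - [[0,0,0],[0,0,0],0]
    - [[0,0,0],[0,0,0],0]
    - [[0,0,0],[0,0,0],0]
    - [[0,0,0],[0,0,0],0]
    - [[0,0,0],[0,0,0],0]
    - [[0,0,0],[0,0,0],0]
    - [[0,0,0],[0,0,0],0]
    - [[0,0,0],[0,0,0],0]

```text
time_s: 14.65
tool_pos: [0.5033, -0.0292, 0.2171]
ee_rot: [0.001, 0.041, 0.999, -0.0]
contact_force: [-0.0, -0.6, -0.9]
width: 0.319
```

```bash
python3 - <<'E'
from h import *
o=arm.get_obs();print(abs(o['qd']).max());go([.5041,-.0295,.2186],85.2)
E
```

```text
0.001523336984362114
t 14.65 turn [-0.0, 0.2, 0.1] shift [-0.0008, -0.0003, -0.0015] now [ 0.5033 -0.0292  0.2171] w 0.319 F [-0.02 -0.64 -0.89] Y 85.3
```

servo_tool:
  motion:
    - [[0,0,0],[0,0,0],0]
    - [[0,0,0],[0,0,0],0]
    - [[0,0,0],[0,0,0],0]
    - [[0,0,0],[0,0,0],0]
    - [[0,0,0],[0,0,0],0]
    - [[0,0,0],[0,0,0],0]
    - [[0,0,0],[0,0,0],0]
    - [[0,0,0],[0,0,0],0]
    - [[0,0,0],[0,0,0],0]
    - [[0,0,0],[0,0,0],0]
    - [[0,0,0],[0,0,0],0]
    - [[0,0,0],[0,0,0],0]
    - [[0,0,0],[0,0,0],0]
    - [[0,0,0],[0,0,0],0]
    - [[0,0,0],[0,0,0],0]
    - [[0,0,0],[0,0,0],0]

```text
time_s: 15.98
tool_pos: [0.5033, -0.0292, 0.2172]
ee_rot: [0.001, 0.041, 0.999, -0.0]
contact_force: [-0.1, 0.3, -1.3]
width: 0.322
```

```bash
python3 - <<'E'
from h import *
go([.4683,.0775,.223],106.3)
im=eyes.read_camera('scene');save('s9.png',im[210:320,240:320],5)
E
```

```text
t 15.98 turn [-0.0, 0.2, -21.0] shift [0.0437, 0.1034, -0.006] now [ 0.5033 -0.0292  0.2172] w 0.322 F [-0.13  0.3  -1.3 ] Y 85.3
```

View pics/s9.png

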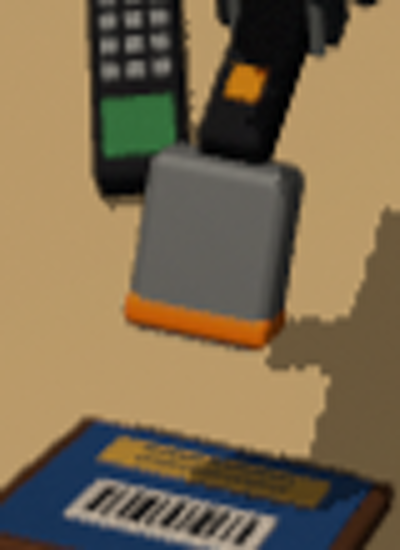

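It has held steady for 3 s and is still centred before the label. I'll go back over the cradle.

servo_tool:
  motion:
    - [[0,0,-2],[0.004,0.009,-0.001],0]
    - [[0,0,-5],[0.01,0.024,-0.002],0]
    - [[0,0,-8],[0.017,0.04,-0.003],0]
    - [[0,0,-11],[0.024,0.057,-0.004],0]
    - [[0,0,-14],[0.031,0.073,-0.005],0]
    - [[0,0.1,-17],[0.037,0.087,-0.006],0]
    - [[0,0.2,-19.5],[0.042,0.098,-0.006],0]
    - [[0,0.2,-21],[0.0437,0.1034,-0.006],0]
    - [[0,0.2,-21],[0.0437,0.1034,-0.006],0]
    - [[0,0.2,-21],[0.0437,0.1034,-0.006],0]
    - [[0,0.2,-21],[0.0437,0.1034,-0.006],0]

```text
time_s: 16.95
tool_pos: [0.4686, 0.0771, 0.2229]
ee_rot: [-0.0, -0.141, 0.99, -0.0]
contact_force: [0.0, 0.6, -1.5]
width: 0.321
```

```bash
python3 - <<'E'
from h import *
go([.4683,.0775,.097],106.3)
E
```

```text
t 16.95 turn [-0.0, -0.1, -0.1] shift [0.0, 0.0005, 0.1259] now [0.4686 0.0771 0.2229] w 0.321 F [ 0.04  0.6  -1.53] Y 106.2
```

servo_tool:
  motion:
    - [[0,0,0],[0,0.0005,0.015],0]
    - [[0,0,0],[0,0.0005,0.035],0]
    - [[0,0,0],[0,0.0005,0.055],0]
    - [[0,0,0],[0,0.0005,0.075],0]
    - [[0,0,0],[0,0.0005,0.09],0]
    - [[0,0,0],[0,0.0005,0.1],0]
    - [[0,0,0],[0,0.0005,0.108],0]
    - [[0,0,0],[0,0.0005,0.113],0]
    - [[0,0,0],[0,0.0005,0.118],0]
    - [[0,0,0],[0,0.0005,0.121],0]
    - [[0,0,0],[0,0.0005,0.123],0]
    - [[0,0,0],[0,0.0005,0.123],0]

```text
time_s: 17.95
tool_pos: [0.4683, 0.0774, 0.0999]
ee_rot: [-0.0, -0.141, 0.99, -0.0]
contact_force: [0.4, 0.5, -1.8]
width: 0.32
```

```bash
python3 - <<'E'
from h import *
go([.4683,.0775,.097],106.3)
im=eyes.read_camera('scene');save('s10.png',im[190:310,290:400],5)
E
```

```text
t 17.95 turn [-0.0, -0.1, -0.1] shift [0.0, 0.0001, 0.0029] now [0.4683 0.0774 0.0999] w 0.32 F [ 0.37  0.47 -1.82] Y 106.2
```

View pics/s10.png

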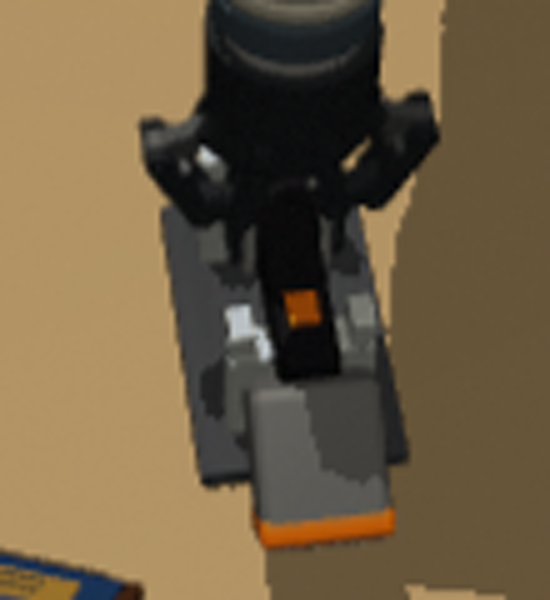

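The handle sits between the cheeks, about 3 mm above the seat, with no contact yet. I'll lower the rest.

servo_tool:
  motion:
    - [[0,0,0],[0,0,0.001],0]
    - [[0,0,0],[0,0,0.002],0]
    - [[0,0,0],[0,0,0.003],0]
    - [[0,0,0],[0,0,0.0035],0]
    - [[0,0,0],[0,0,0.0035],0]
    - [[0,0,0],[0,0,0.0035],0]

```text
time_s: 18.5
tool_pos: [0.4685, 0.0775, 0.097]
ee_rot: [0.0, -0.141, 0.99, -0.001]
contact_force: [-2.5, -0.9, 5.6]
width: 0.323
```

Contact (+5.6 N, the same as at the grasp). I'll open and rise.

servo_tool:
  motion:
    - [[0,0,0],[0,0,0],40]
    - [[0,0,0],[0,0,0],55]
    - [[0,0,0],[0,0,0],75]
    - [[0,0,0],[0,0,0],90]
    - [[0,0,0],[0,0,0],100]
    - [[0,0,0],[0,0,0],100]
    - [[0,0,0],[0,0,0],100]
    - [[0,0,0],[0,0,-0.02],100]
    - [[0,0,0],[0,0,-0.05],100]
    - [[0,0,0],[0,0,-0.085],100]
    - [[0,0,0],[0,0,-0.12],100]
    - [[0,0,0],[0,0,-0.16],100]
    - [[0,0,0],[0,0,-0.2],100]
    - [[0,0,0],[-0.06,0,-0.2],100]
    - [[0,0,0],[-0.06,0,-0.2],100]
    - [[0,0,0],[-0.06,0,-0.2],100]

```text
time_s: 19.83
tool_pos: [0.529, 0.095, 0.2968]
ee_rot: [0.001, -0.141, 0.99, -0.001]
contact_force: [-0.7, -0.8, -0.5]
width: 0.999
```

```bash
python3 - <<'E'
from h import *
o=arm.get_obs();print(o['time_s'],o['tool_pos'],o['width'])
im=eyes.read_camera('scene');np.save('s11.npy',im);save('s11.png',im)
s0=np.load('scene0.npy')
save('s11c.png',np.hstack([s0[195:310,310:390],im[195:310,310:390]]),5)
save('s11d.png',im[250:380,390:500],4.5)
E
```

```text
19.8333 [0.52902938 0.09501006 0.29678954] 0.9988012759127873
```

View pics/s11.png

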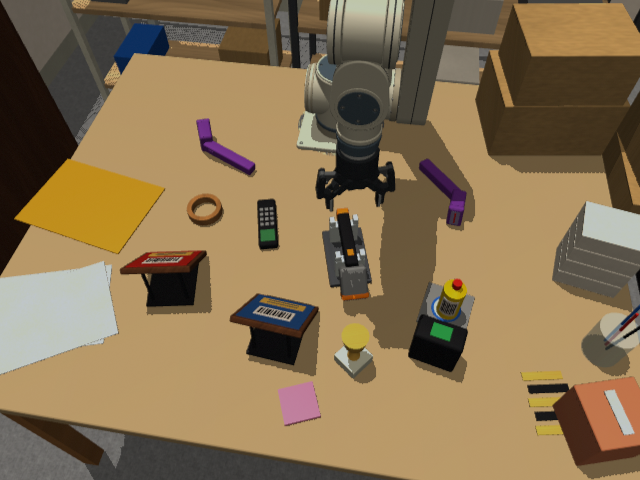

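View pics/s11c.png

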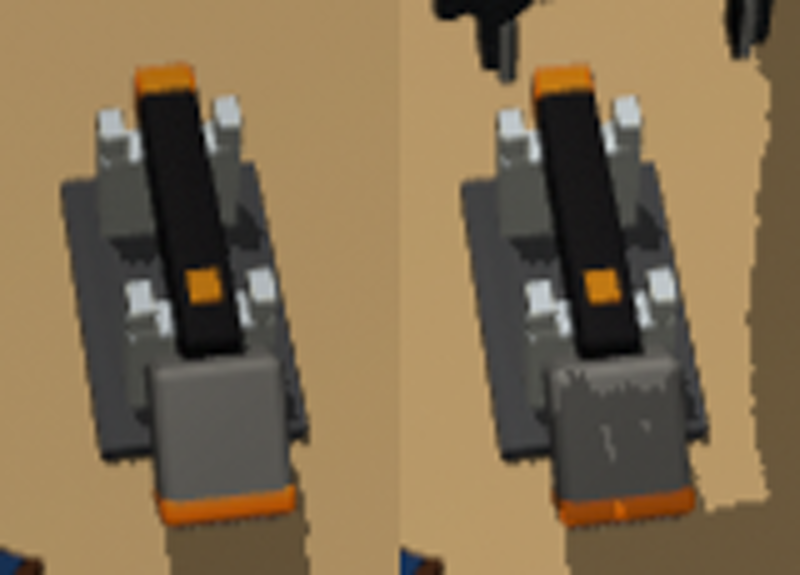

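View pics/s11d.png

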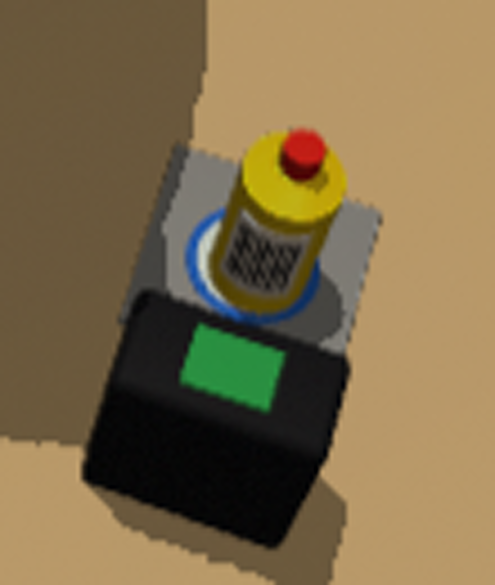

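The scanner sits in its cradle exactly as at the start (side-by-side crops match). The can stands on the circle facing the window, about 3 mm off centre. Trophy, tape and phone are unmoved and the arm is clear, so I'll hand in.

```bash
python3 - <<'E'
from h import *
sign_off()
E
```

```text
the job is handed in; nothing more can be done
```

The job is handed in at about 20 s of the 58 s allowed; `sign_off` gives no verdict, so the checks below are my own.

**What I did:**
- **Can:** I turned it about 94° and released it on the reader's circle with its barcode facing the window.
- **Scanner:** I gripped it in its cradle and held it still for about 3 s before the blue label. It stood about 80 mm off, aimed at the label's middle, with the arm at rest. Then I put it back in the cradle and let go.

**Last checks:**
- **Can:** it stands upright, about 2–4 mm from the circle's centre.
- **Scanner:** it looks the same as in the starting picture. The tool was at its grasp height (97 mm) when I let go.
- **Bystanders:** the trophy, tape roll and phone look unmoved, and the arm is clear of everything with the jaws open.

**Small disagreements, all inside the limits:**
- **Can heading:** I measured about -13° in the grip and about -7° after release, against the reader's -12.6° (limit ±17°).
- **Scanner nose:** it appeared about 2 pixels (roughly 4 mm) higher than predicted while aiming. I left it uncorrected.

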